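# Refit the gas stove's knob and hold it pressed in on large flame

### The arm

A 7-joint arm with a two-finger parallel gripper is mounted at the origin on the work surface. World frame = base frame: x ahead of the robot, y to its left, z up, the work surface at z = 0. Lengths are in m, angles in rad, forces in N, time in s.
With the tool pointing down it reaches from about 0.4 to 0.85 m from the base axis. Payload 4.5 kg.
Tool frame: the origin (TCP) lies at the very end of the fingers, on their centre line; the grasp point (between the pads) lies 19 mm behind it; z points along the fingers, y is the line along which they close (so a half turn about z gives the same grasp; the last joint's range is limited). The gripper opens to 88 mm and grips with 3 to 60 N. Pads are 18 mm wide; open, the fingers measure 123 mm over their backs; the gripper's body (75 mm by 187 mm) begins 45 mm behind the grasp point.
Start: joints at [-1.265, 0.689, -0.195, 1.565, 0.157, 0.902, -0.215], TCP at [0.168, 0.602, 0.239] pointing down, gripper open.
Joint ranges: [-3.01, 3.01], [-0.46, 2.08], [-1.47, 1.51], [0.13, 2.56], [-1, 4.14], [0.04, 2.09], [-2.66, 2.66]. Speed limits (rad/s): [2.57, 2.57, 3.14, 3.14, 3.14, 3.14, 3.14].

### API

Orientations are given as a unit quaternion [x, y, z, w].
In Python, from plant import r, eyes, nets gives the robot as it stands.
- The arm moves only by the shell command python3 -m pendant 'ROWS' [FORCE]. ROWS is JSON, a list of rows, each an object of numbers: "claw": the opening, from 0 (shut) to 1 (fully open); "dx", "dy", "dz": the shift along the world's x, y, z in mm; "twist": the turn about the world's z in rad. In form: [{"claw": .., "dx": .., "dy": .., "dz": .., "twist": ..}, ...]. A call has 1 to 8 rows; each row is the pose to reach, as a shift and turn from the pose commanded when the call began; what a row does not reach only later rows make up. A row lasts 1/10 s, in which the tool goes at most 50 mm and 8.59 degrees, less where a joint would pass 70% of its speed; a pose out of reach is approached as far as the arm can. A call with a gripper value outside its range is refused whole. The fingers move at their own pace and stop on an object; FORCE is the grip in N (left out, the last holds). Time passes only in rows, so rows that repeat a pose let the fingers close. It gives the time, the measured TCP pose, the force, the opening and the grip force at its end, in the units of the state.
- r.get_state(): the state, without advancing time (a new reading comes with each control period).
- eyes.snapshot(name): name is "scene" or "top" or "wrist"; returns (picture, depth): 480x640x3 uint8, blue, green, red; 480x640 float32, m along the optical axis (not along the pixel's ray), 0 where there is no reading.
- eyes.camera_info(name): a dict with "K" (3x3 intrinsics, pixels), "world_to_cam" (4x4, takes a point from world to camera coordinates); the wrist camera has in their place "T_tool_cam" (4x4, takes a point from camera to tool coordinates, whose origin is the TCP and whose axes are the flange's). Camera axes: x right, y down, z forward; pixel columns grow to the right and rows downward; lengths in m; the calibration is good to about 2 mm. A picture is of the moment at which its call begins: read the wrist's pose just before it. camera_info takes no time and is no camera call.
- r.finish_job(): hands the job in; it is judged then, once.
Trained networks look in the newest picture that a camera, given by its name, has taken for a name from the list of things; names that differ only in an ending like _2 or _b are one class to them, and where a whole thing is asked for, a point or a joint stands for the part that bears it (a point fixed in the world has none). Each returns a list of dicts, best first, with "confidence" (0 to 1); they miss things now and then, are a little off and sometimes report something else, mostly with a low value. They report only what shows in the picture. A call takes as long as a camera call. They do not tell look-alikes from the thing itself.
- nets.spot_in(camera, query): "box" ([left, top, width, height] as shares, 0 to 1, of the picture: columns of its width, rows of its height, round what is visible of it).
- nets.place_of(camera, query): "position" ([column, row] as shares, 0 to 1, of the picture: columns of its width, rows of its height: a listed point, or the origin of a listed thing).
The state is a dict: "clock": time; "q": joint angles; "qd": joint speeds; "joint_torque": joint torques, N m; "tool_pos": TCP position; "eef_rot": TCP orientation; "contact_force": force on the tool from outside, world axes, zero at the start; "moment": the same for the moment, N m; "opening": opening from 0.0 (shut) to 1.0 (fully open); "finger_force": force on a finger pad.
Only numpy, scipy, OpenCV 4.12 (cv2) and the standard library are available. Lean on these libraries where they do the work, as an engineer would, in place of code of your own. Each camera call takes 0.05 s, during which the arm holds its last target. There are 200 camera calls.

### The job

The control knob has been pulled off the portable gas stove and lies on the bench: pick it up, turn it so that its D-shaped bore matches the flat on the bare valve spindle, and push it fully home. Then press knob and spindle in and, keeping them pressed, turn the knob anticlockwise (seen from above) about a quarter turn as far as the large-flame stop. Finish while still gripping the knob and holding it pressed in there, as one does until the flame safety device catches; leave the kettle and everything else on the bench where they are.

Things in the scene. Friction and masses are not known exactly. Their poses are not given: they have to be found in the camera images.
- knob: Loose black plastic knob, 40 g, upright (bore down) on the bench left of the stove, 40 mm high. Round skirt 46 mm across, 16.5 mm high; on it a bar grip 12 mm wide, 24 mm high, from x = -20 to +18 mm, its sides parallel to x. The bar's +x end is a pointed nose, with a white line on top at that end. Origin: on the axis, underside; z up.
- knob_bore (a point): Centre of the mouth of the knob's D-shaped bore (the knob's origin, same axes). Bore 10.8 mm across, its flat wall 2.3 mm from the axis on the +x side (pointer's side); it ends 14 mm above the underside. The knob goes on only with its pointer the way the spindle's flat faces (within about 5 degrees); it then has play: the spindle lags 0.25 to 0.3 rad behind the knob when turned.
- stove: Portable gas stove, grey, steel deck 85 mm above the bench; 300 deep (x), 340 wide (y); fixed, may be yawed. Origin: centre of underside; front (-x) faces the robot. Spindle at x -105, y -110 mm; burner with kettle at x 15, y 55. Cartridge lid (7 mm proud) begins 55 mm behind the spindle. Marks round the spindle: bar = off (+x), growing dots to large flame (+y).
- stem_tip (a point): Centre of the top of the bare steel spindle, upright, 20 mm above the deck (105 mm above the bench) when not pressed. 10 mm across with one flat 2 mm from the axis, 1.5 mm chamfer at the tip. The point turns and sinks with the spindle; z up, x = the way the flat faces. Knob fully home: its underside is 14 mm below this point, its x axis along this x axis.
- valve (a joint): Turn of the spindle in rad: 0 = off stop (flat facing the stove's +x), growing anticlockwise seen from above to 1.57 = large-flame stop (flat facing the stove's +y). Starts within 0.3 of off. Stays where left; turning takes about 0.03 N m. It must be pressed in while it is turned away from off.
- stem (a joint): How far the spindle is pressed in, in m: 0 = out, 0.005 = fully in (stop; the seated knob's underside is then 1 mm above the deck). A spring pushes it out: 5 N to start moving, 10 N fully in.
- kettle: Bystander: steel kettle, 172 mm in diameter, 193 mm high with its arched handle, spout reaching 130 mm from its axis on its +x side (away from the robot or to the left), on the grate 107 mm above the bench: it stands between the knob and the spindle, 300 mm high over the bench. Origin: centre of its base.
- mug: Bystander: white mug, 78 mm in diameter, 88 mm high, handle on its +y side, on the bench behind the knob. Origin: centre of its base.
- tape: Bystander: roll of tape lying flat, 100 mm in diameter, 25 mm high, on the bench on the robot's side of the knob. Origin: centre of its underside.
- trowel: Bystander: plasterer's trowel lying on its 240 x 80 mm blade along x, handle up to 56 mm high, on the bench to the left of the knob. Origin: on the underside of the blade.
- scraper: Bystander: scraper, 220 mm long, 18 mm high, lying on the bench to the right of the stove. Origin: underside, between handle and blade.
- glue: Bystander: yellow bottle, 60 mm in diameter, 170 mm high, to the right of the stove. Origin: centre of its base.
- cartridge: Bystander: spare gas cartridge, a white can 68 mm in diameter and 190 mm high, standing to the right in front of the stove. Origin: centre of its base.
There are look-alikes about, which are no part of the job. Several things look just like the knob: the one meant starts farthest from the robot's base.

How it is judged:
On the way:
1. the knob is fully home on the spindle while the valve is still near off (z of knob in the frame of stem_tip below -0.012 m and horizontal distance between knob and stem_tip below 0.0025 m and value of joint valve below 0.6 rad), for 0.1 s.
At the end, for the whole second after the job is handed in: Knob home on the spindle (within 2 mm of full depth, 2.5 mm of the axis, upright), spindle pressed in more than 3 of its 5 mm and turned past 1.1 of its 1.57 rad, fingers still on the knob with over 2 N through the last second; kettle upright on its grate (z of knob in the frame of stem_tip below -0.012 m and horizontal distance between knob and stem_tip below 0.0025 m and angle between the x axis of knob and the x axis of stem_tip, either way round below 0.5 rad and angle between knob's own z axis and vertical below 0.15 rad and value of joint stem above 0.003 m and value of joint valve above 1.1 rad and contact force between the fingers and knob above 2 N and horizontal distance between kettle and stove below 0.1 m and angle between kettle's own z axis and vertical below 0.1 rad); the arm keeps its last pose, push and grip.
It fails at once if the valve is turned away from off without being pressed in (value of joint valve above 0.6 rad and value of joint stem below 0.001 m).
It fails at once if the kettle or another bystander is shifted by more than 30 mm (distance of any of kettle, mug, tape, trowel, scraper, glue, cartridge from where it was at the start of the episode above 0.03 m).
It also fails if it takes over 58 s, if anything falls off the work surface, if the arm or the gripper's body presses on something with over 40 N, if the wrist force passes 120 N, or if a joint passes its speed limit or range.

## Working session

There is one attempt and no reset: what is moved stays moved. The work goes in short steps, Python scripts to look and compute and a shell command to move; the robot and the scene stay as the last step left them, time stands still between calls to the robot, and variables do not carry over. Pictures are saved under pics/ and viewed, at most 10 in all, crops included, and the job is handed in when it is done.

```bash
mkdir -p pics; ls
cat > h.py <<'E'
import numpy as np, cv2
from plant import r, eyes, nets
from scipy.spatial.transform import Rotation as R
def w2c(n):
    c=eyes.camera_info(n); K=np.array(c["K"])
    if n=="wrist":
        s=r.get_state(); T=np.eye(4); T[:3,:3]=R.from_quat(s["eef_rot"]).as_matrix(); T[:3,3]=s["tool_pos"]
        return K, np.linalg.inv(T@np.array(c["T_tool_cam"]))
    return K, np.array(c["world_to_cam"])
def at_z(K,W,u,v,z):
    C=np.linalg.inv(W); d=C[:3,:3]@np.linalg.solve(K,[u,v,1]); o=C[:3,3]
    return o+d*(z-o[2])/d[2]
def px(K,W,p):
    q=K@(W@np.append(p,1))[:3]; return q[:2]/q[2]
E
python3 - <<'E'
from h import *
print(r.get_state())
for n in ["scene","top"]:
    K,W=w2c(n); im,d=eyes.snapshot(n); cv2.imwrite(f"pics/{n}0.png",im); np.save(f"pics/{n}0d.npy",d)
    print(n,np.linalg.inv(W)[:3,3].round(3),K[0,0])
    for q in ["knob","knob_bore","stem_tip","stove","kettle"]:
        for o in nets.place_of(n,q):
            u,v=o["position"][0]*640,o["position"][1]*480
            z=.105 if q=="stem_tip" else .107 if q=="kettle" else 0
            print(n,q,round(o["confidence"],2),round(u),round(v),at_z(K,W,u,v,z).round(3))
E
```

```text
pics
{'clock': 0.0, 'q': array([-1.26520034,  0.68998593, -0.19451639,  1.56634555,  0.15732669,
        0.90252386, -0.21509228]), 'qd': array([ 0.00011138,  0.0012113 , -0.00103815,  0.0010866 , -0.00199497,
        0.00233431, -0.00045061]), 'joint_torque': array([-9.35493408e-04, -5.27558684e+01, -1.26710571e+00, -1.53431994e+01,
       -5.26155322e-02,  6.66586086e-03,  1.69449531e-04]), 'tool_pos': array([0.16767133, 0.6014224 , 0.2379085 ]), 'eef_rot': array([ 1.35425166e-01,  9.90787138e-01, -9.32612712e-04, -4.76173720e-05]), 'contact_force': array([-0.61606274, -0.17409361, -0.17089085]), 'moment': array([ 0.02793049, -0.02915176, -0.0370661 ]), 'finger_force': 0.0, 'opening': 0.999101058506923}
scene [1.099 0.262 1.045] 482.1640952563437
scene knob 0.88 457 286 [0.442 0.334 0.   ]
scene knob 0.69 375 234 [0.387 0.095 0.   ]
scene knob 0.65 404 294 [0.521 0.223 0.   ]
scene knob 0.56 460 318 [0.521 0.365 0.   ]
scene knob_bore 0.87 408 293 [0.514 0.231 0.   ]
scene knob_bore 0.84 380 233 [0.378 0.105 0.   ]
scene knob_bore 0.82 465 290 [0.444 0.355 0.   ]
scene knob_bore 0.66 455 317 [0.526 0.353 0.   ]
scene stem_tip 0.57 414 393 [0.772 0.319 0.105]
scene stem_tip 0.36 250 214 [ 0.538 -0.184  0.105]
scene stove 0.77 279 280 [ 0.619 -0.068  0.   ]
scene kettle 0.59 297 273 [ 0.634 -0.006  0.107]
top [0.219 0.015 1.713] 592.6782406875188
top knob 0.79 200 234 [0.526 0.358 0.   ]
top knob 0.79 208 262 [0.444 0.332 0.   ]
top knob 0.69 245 237 [0.518 0.227 0.   ]
top knob 0.52 290 281 [0.391 0.094 0.   ]
top knob_bore 0.76 198 233 [0.53  0.364 0.   ]
top knob_bore 0.71 329 191 [ 0.662 -0.018  0.   ]
top knob_bore 0.64 248 239 [0.514 0.217 0.   ]
top knob_bore 0.64 288 282 [0.388 0.098 0.   ]
top knob_bore 0.51 205 259 [0.452 0.34  0.   ]
top stove 0.9 346 207 [ 0.611 -0.069  0.   ]
top kettle 0.98 328 193 [ 0.628 -0.013  0.107]
```

Run:
```python
import cv2,numpy as np
t=cv2.imread("pics/top0.png"); s=cv2.imread("pics/scene0.png")
cv2.imwrite("pics/a.png",cv2.resize(t[130:330,150:420],None,fx=2.9,fy=2.9,interpolation=2))
cv2.imwrite("pics/b.png",cv2.resize(s[180:400,200:500],None,fx=2.6,fy=2.6,interpolation=2))
```

```text
(no output)
```

View pics/a.png

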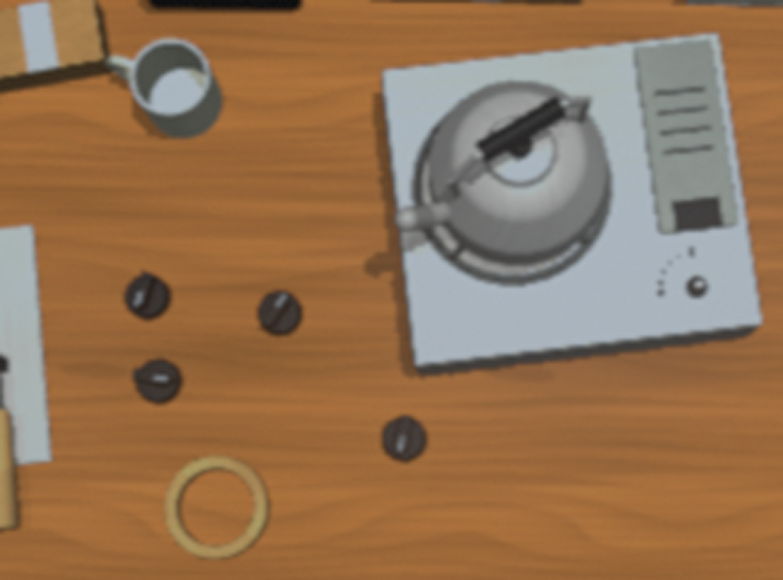

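View pics/b.png

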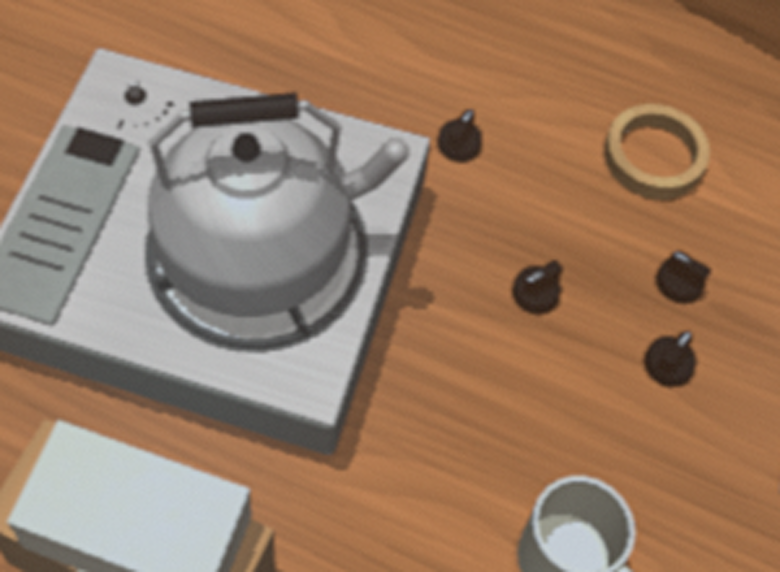

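Candidates in top view: (200,234), (208,262), (245,237), (290,281). The one at (200,234) → (0.526, 0.36) is 0.64 m from the base, the farthest (others 0.56, 0.57, 0.40), so it is meant. Stove yaw ≈ +6.7°, and the spindle is at top pixel ≈ (390,229).

```bash
python3 - <<'E'
from h import *
print(np.array(eyes.camera_info("wrist")["T_tool_cam"]).round(3), eyes.camera_info("wrist")["K"])
s=r.get_state(); print(R.from_quat(s["eef_rot"]).as_matrix().round(3))
K,W=w2c("top"); print(at_z(K,W,390.3,228.6,.1), at_z(K,W,199,233,.03))
E
python3 -m pendant '[{"dx":45,"dy":-20},{"dx":90,"dy":-45},{"dx":135,"dy":-75},{"dx":180,"dy":-105},{"dx":220,"dy":-130},{"dx":255,"dy":-160},{"dx":290,"dy":-190},{"dx":310,"dy":-210}]'
```

```text
[[-0.001 -0.952 -0.306  0.078]
 [ 1.    -0.001  0.    -0.001]
 [-0.    -0.306  0.952 -0.145]
 [ 0.     0.     0.     1.   ]] [[352.44931407   0.         319.90829236]
 [  0.         352.44931407 247.69479148]
 [  0.           0.           1.        ]]
[[-0.963  0.268  0.   ]
 [ 0.268  0.963  0.   ]
 [ 0.     0.    -1.   ]]
[ 0.52896714 -0.18694267  0.1       ] [0.52388417 0.35535656 0.03      ]validation failed for argument at $[0]...
```

```bash
python3 -m pendant '[{"claw":1,"dx":45,"dy":-20,"dz":0,"twist":0},{"claw":1,"dx":90,"dy":-45,"dz":0,"twist":0},{"claw":1,"dx":135,"dy":-75,"dz":0,"twist":0},{"claw":1,"dx":180,"dy":-105,"dz":0,"twist":0},{"claw":1,"dx":225,"dy":-130,"dz":0,"twist":0},{"claw":1,"dx":265,"dy":-160,"dz":0,"twist":0},{"claw":1,"dx":305,"dy":-190,"dz":0,"twist":0},{"claw":1,"dx":340,"dy":-220,"dz":-20,"twist":0}]' 20
```

```text
clock: 1.4
tool_pos: [0.5034, 0.3881, 0.2242]
eef_rot: [0.136, 0.991, 0.002, 0.002]
contact_force: [-0.4, 1.2, 0.5]
opening: 1.0
finger_force: 0.0
```

```bash
python3 -m pendant '[{"claw":1,"dx":15,"dy":-25,"dz":-20,"twist":0},{"claw":1,"dx":15,"dy":-25,"dz":-60,"twist":0},{"claw":1,"dx":15,"dy":-25,"dz":-90,"twist":0},{"claw":1,"dx":15,"dy":-25,"dz":-90,"twist":0}]' 20
python3 - <<'E'
from h import *
K,W=w2c("wrist"); print(r.get_state()["tool_pos"]); im,d=eyes.snapshot("wrist"); cv2.imwrite("pics/w1.png",im); np.save("pics/w1d.npy",d)
for q in ["knob","knob_bore"]:
    for o in nets.place_of("wrist",q):
        u,v=o["position"][0]*640,o["position"][1]*480
        print(q,o["confidence"],u,v,at_z(K,W,u,v,0))
E
```

```text
clock: 1.8
tool_pos: [0.5129, 0.3611, 0.1283]
eef_rot: [0.136, 0.991, -0.003, -0.003]
contact_force: [-0.5, -1.1, 0.7]
opening: 0.998
finger_force: 0.0
[0.51291748 0.36111119 0.12833797]
knob 0.89 321.59999999999997 260.688 [5.32663087e-01 3.55598575e-01 5.55111512e-17]
knob 0.76 275.00800000000004 164.68800000000002 [0.44872481 0.34222339 0.        ]
knob 0.69 163.776 285.79200000000003 [0.51873993 0.22082604 0.        ]
knob_bore 0.87 165.12 288.81600000000003 [0.5216299  0.22081846 0.        ]
knob_bore 0.68 321.79200000000003 258.0 [0.53044465 0.35637893 0.        ]
knob_bore 0.67 275.52 168.0 [0.45117378 0.34184565 0.        ]
knob_bore 0.16 351.616 455.088 [0.73959034 0.32927033 0.        ]
```

View pics/w1.png

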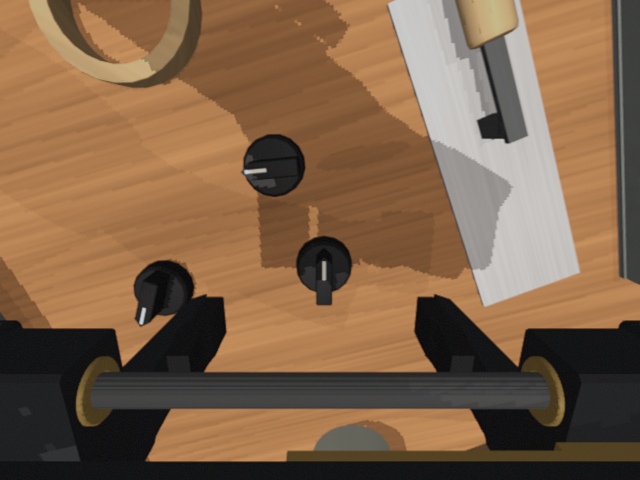

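Wrist view: target knob at (323,264), look-alikes at (273,165) and (163,288). The white line at (324,260–280) is at the robot-side end of the bar, so the pointer faces the robot. I'll confirm in an enlarged crop and get the bar axis.

Run:
```python
from h import *
K,W=w2c("wrist"); im=cv2.imread("pics/w1.png"); d=np.load("pics/w1d.npy")
cv2.imwrite("pics/w1c.png",cv2.resize(im[225:320,280:375],None,fx=6,fy=6,interpolation=2))
C=np.linalg.inv(W)
P=[]
for v in range(225,320):
    for u in range(285,372):
        if d[v,u]>0:
            p=C[:3,:3]@(np.linalg.solve(K,[u,v,1])*d[v,u])+C[:3,3]; P.append([*p,u,v,im[v,u].max()])
P=np.array(P)
t=P[(P[:,2]>.034)&(P[:,2]<.047)]
print(len(t),t[:,2].mean(),t[:,:5].min(0),t[:,:5].max(0))
c,sz,a=cv2.minAreaRect((t[:,:2]*1000).astype(np.float32)); print(c,sz,a)
print(np.linalg.svd(t[:,:2]-t[:,:2].mean(0))[2][0])
w=t[t[:,5]>130]; print("white",len(w),w[:,:3].mean(0))
k=P[(P[:,2]>.012)&(P[:,2]<.02)]; print("skirt",cv2.minEnclosingCircle((k[:,:2]*1000).astype(np.float32)))
```

```text
820 0.04431300215622192 [5.19779576e-01 3.49909582e-01 3.45482390e-02 3.15000000e+02
 2.52000000e+02] [5.57296367e-01 3.69339945e-01 4.66802110e-02 3.31000000e+02
 3.04000000e+02]
(538.188720703125, 360.17864990234375) (11.837411880493164, 38.23960494995117) 74.70365905761719
[ 0.96460896 -0.26368458]
white 84 [0.53307442 0.36100582 0.04492815]
skirt ((537.0519409179688, 360.5807189941406), 22.421463012695312)
```

View pics/w1c.png

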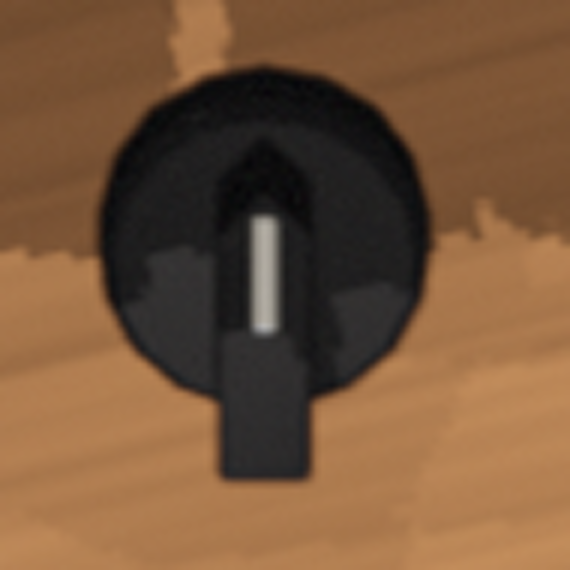

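```bash
cat >> h.py <<'E'
def cloud(n,box):
    K,W=w2c(n); im,d=eyes.snapshot(n); C=np.linalg.inv(W); u0,v0,u1,v1=box
    V,U=np.mgrid[v0:v1,u0:u1]; D=d[v0:v1,u0:u1]; m=D>0
    p=np.linalg.solve(K,np.stack([U[m],V[m],np.ones(m.sum())]))*D[m]
    return im,(C[:3,:3]@p).T+C[:3,3],np.stack([U[m],V[m]],1),im[V[m],U[m]].max(1)
def knobfit(P,z0=0.0):
    t=P[(P[:,2]>z0+.037)&(P[:,2]<z0+.043)]; c,sz,a=cv2.minAreaRect((t[:,:2]*1000).astype(np.float32))
    k=P[(P[:,2]>z0+.014)&(P[:,2]<z0+.0185)]
    print("bar",np.round(c,1),np.round(sz,1),round(a,1),"z",t[:,2].mean().round(4),"skirt",cv2.minEnclosingCircle((k[:,:2]*1000).astype(np.float32)))
E
python3 - <<'E'
from h import *
print(r.get_state()["tool_pos"],R.from_quat(r.get_state()["eef_rot"]).as_matrix().round(4))
im,P,uv,b=cloud("wrist",(200,200,400,310))
bz=P[(abs(P[:,2])<.01)]; z0=np.median(bz[:,2]); print("bench",z0)
m=(uv[:,0]>285)&(uv[:,0]<372)&(uv[:,1]>225)
knobfit(P[m],z0)
K,W=w2c("wrist"); print("trowel edge",at_z(K,W,485,303,0))
E
```

```text
[0.51578255 0.36448213 0.13363798] [[-0.9634  0.268   0.0017]
 [ 0.268   0.9634  0.0017]
 [-0.0012  0.0021 -1.    ]]
bench -0.000801948075896286
bar [534.5 356. ] [11.7 37.8] 74.6 z 0.0393 skirt ((533.0961303710938, 356.3026428222656), 22.028980255126953)
trowel edge [0.61594402 0.48726883 0.        ]
```

```bash
python3 -m pendant '[{"claw":0.55,"dx":11,"dy":-1,"dz":-20,"twist":0},{"claw":0.55,"dx":11,"dy":-1,"dz":-50,"twist":0},{"claw":0.55,"dx":11,"dy":-1,"dz":-75,"twist":0},{"claw":0.55,"dx":11,"dy":-1,"dz":-75,"twist":0},{"claw":0.55,"dx":11,"dy":-1,"dz":-75,"twist":0},{"claw":0.55,"dx":11,"dy":-1,"dz":-75,"twist":0},{"claw":0.55,"dx":11,"dy":-1,"dz":-75,"twist":0}]' 20
```

```text
clock: 2.7
tool_pos: [0.5272, 0.3633, 0.0591]
eef_rot: [0.135, 0.991, 0.001, 0.001]
contact_force: [-0.1, -0.0, -0.3]
opening: 0.545
finger_force: 0.0
```

```bash
python3 -m pendant '[{"claw":0.55,"dx":6,"dy":-7,"dz":0,"twist":0},{"claw":0.55,"dx":6,"dy":-7,"dz":-20,"twist":0},{"claw":0.55,"dx":6,"dy":-7,"dz":-39,"twist":0},{"claw":0.55,"dx":6,"dy":-7,"dz":-39,"twist":0},{"claw":0.1,"dx":6,"dy":-7,"dz":-39,"twist":0},{"claw":0,"dx":6,"dy":-7,"dz":-39,"twist":0},{"claw":0,"dx":6,"dy":-7,"dz":-39,"twist":0},{"claw":0,"dx":6,"dy":-7,"dz":-39,"twist":0}]' 30
```

```text
clock: 3.5
tool_pos: [0.5326, 0.3557, 0.019]
eef_rot: [0.135, 0.991, 0.0, 0.0]
contact_force: [-0.7, -0.1, -0.3]
opening: 0.208
finger_force: 0.0
```

```bash
python3 -m pendant '[{"claw":0,"dx":0,"dy":0,"dz":0,"twist":0},{"claw":0,"dx":0,"dy":0,"dz":0,"twist":0},{"claw":0,"dx":0,"dy":0,"dz":5,"twist":0},{"claw":0,"dx":0,"dy":0,"dz":30,"twist":0},{"claw":0,"dx":0,"dy":0,"dz":70,"twist":0},{"claw":0,"dx":0,"dy":0,"dz":110,"twist":0},{"claw":0,"dx":0,"dy":0,"dz":150,"twist":0},{"claw":0,"dx":0,"dy":0,"dz":150,"twist":0}]' 30; python3 -c "
from h import *
print(r.get_state()['q'].round(2))"
```

```text
clock: 4.3
tool_pos: [0.535, 0.3578, 0.1743]
eef_rot: [0.136, 0.991, 0.004, 0.004]
contact_force: [-0.0, -0.6, -0.4]
opening: 0.13
finger_force: 30.0
[-0.54  0.79 -0.23  1.58  0.23  0.79  0.44]
```

```bash
python3 -m pendant '[{"claw":0,"dx":-15,"dy":-10,"dz":40,"twist":-0.14},{"claw":0,"dx":-30,"dy":-25,"dz":80,"twist":-0.28},{"claw":0,"dx":-45,"dy":-45,"dz":115,"twist":-0.42},{"claw":0,"dx":-60,"dy":-75,"dz":145,"twist":-0.56},{"claw":0,"dx":-70,"dy":-110,"dz":165,"twist":-0.7},{"claw":0,"dx":-75,"dy":-150,"dz":170,"twist":-0.84},{"claw":0,"dx":-80,"dy":-190,"dz":170,"twist":-0.98},{"claw":0,"dx":-80,"dy":-230,"dz":170,"twist":-1.12}]'
python3 -m pendant '[{"claw":0,"dx":0,"dy":-40,"dz":0,"twist":-0.14},{"claw":0,"dx":0,"dy":-80,"dz":0,"twist":-0.28},{"claw":0,"dx":0,"dy":-120,"dz":0,"twist":-0.42},{"claw":0,"dx":0,"dy":-160,"dz":0,"twist":-0.56},{"claw":0,"dx":0,"dy":-200,"dz":0,"twist":-0.7},{"claw":0,"dx":0,"dy":-240,"dz":0,"twist":-0.84},{"claw":0,"dx":0,"dy":-280,"dz":0,"twist":-0.98},{"claw":0,"dx":0,"dy":-315,"dz":0,"twist":-1.12}]'
```

```text
clock: 5.1
tool_pos: [0.4509, 0.1239, 0.3381]
eef_rot: [0.643, 0.766, -0.0, -0.0]
contact_force: [0.4, -0.1, -1.0]
opening: 0.131
finger_force: 30.0
clock: 5.9
tool_pos: [0.4513, -0.1915, 0.3378]
eef_rot: [0.952, 0.307, -0.0, -0.0]
contact_force: [-0.2, -0.5, -0.4]
opening: 0.135
finger_force: 30.0
```

```bash
python3 -m pendant '[{"claw":0,"dx":5,"dy":0,"dz":-40,"twist":-0.14},{"claw":0,"dx":10,"dy":0,"dz":-80,"twist":-0.28},{"claw":0,"dx":15,"dy":0,"dz":-115,"twist":-0.4},{"claw":0,"dx":20,"dy":0,"dz":-135,"twist":-0.4},{"claw":0,"dx":20,"dy":0,"dz":-135,"twist":-0.4},{"claw":0,"dx":20,"dy":0,"dz":-135,"twist":-0.4},{"claw":0,"dx":20,"dy":0,"dz":-135,"twist":-0.4}]'
python3 - <<'E'
from h import *
s=r.get_state();print(s["tool_pos"],s["q"].round(2)); K,W=w2c("wrist")
im,P,uv,b=cloud("wrist",(150,20,500,400)); cv2.imwrite("pics/w2.png",im); np.savez("pics/w2.npz",P=P,uv=uv,b=b,W=W,K=K)
for o in nets.place_of("wrist","stem_tip"):
    u,v=o["position"][0]*640,o["position"][1]*480; print(o["confidence"],u,v,at_z(K,W,u,v,.105))
E
```

```text
clock: 6.6
tool_pos: [0.4725, -0.19, 0.2044]
eef_rot: [0.993, 0.115, 0.001, 0.0]
contact_force: [-0.6, -0.1, 0.4]
opening: 0.136
finger_force: 30.0
[ 0.47247364 -0.19001859  0.20435591] [ 0.04  0.63  0.42  1.97 -0.42  0.63 -0.62]
0.48 336.576 164.112 [ 0.53519145 -0.18820431  0.105     ]
```

View pics/w2.png

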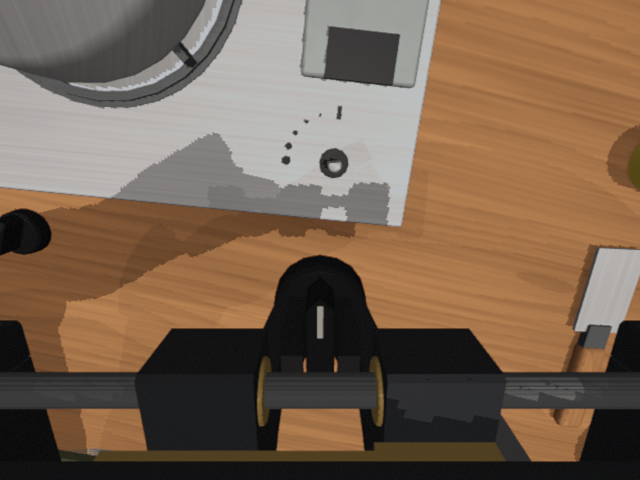

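Run:
```python
from h import *
f=np.load("pics/w2.npz"); P,uv,b,W,K=[f[k] for k in ("P","uv","b","W","K")]
im=cv2.imread("pics/w2.png"); cv2.imwrite("pics/w2c.png",cv2.resize(im[95:195,275:375],None,fx=6,fy=6,interpolation=2))
m=(abs(uv[:,0]-335)<20)&(abs(uv[:,1]-163)<20); Q=P[m]
dk=P[(uv[:,1]<200)&(abs(P[:,2]-.085)<.008)]; print("deck",np.median(dk[:,2]))
print(np.histogram(Q[:,2],bins=np.arange(.078,.112,.002)))
t=Q[Q[:,2]>.102]; print(len(t),t.mean(0),cv2.minEnclosingCircle((t[:,:2]*1000).astype(np.float32)),cv2.minAreaRect((t[:,:2]*1000).astype(np.float32)))
# knob in hand: top z
m=(abs(uv[:,0]-320)<70)&(uv[:,1]>250)&(uv[:,1]<372); Q=P[m]; print(np.histogram(Q[:,2],bins=np.arange(.17,.23,.004)))
# off mark and biggest dot
for u,v in [(339,112),(286,160)]: print(at_z(K,W,u,v,.085))
```

```text
deck 0.0842589442806691
(array([  0,   2, 450, 886,  29,   3,   3,   3,   1,   3,   5,   8,  80,
        43,   0,   0]), array([0.078, 0.08 , 0.082, 0.084, 0.086, 0.088, 0.09 , 0.092, 0.094,
       0.096, 0.098, 0.1  , 0.102, 0.104, 0.106, 0.108, 0.11 ]))
123 [ 0.53319831 -0.18685734  0.10374408] ((533.9447021484375, -186.67739868164062), 4.898861408233643) ((532.7738647460938, -187.08718872070312), (6.845842361450195, 9.570878982543945), 14.055020332336426)
(array([   0,    0,    0,   40,  245,  298,  308, 1587,  297,  330,  363,
        403,  470, 2500]), array([0.17 , 0.174, 0.178, 0.182, 0.186, 0.19 , 0.194, 0.198, 0.202,
       0.206, 0.21 , 0.214, 0.218, 0.222, 0.226]))
[ 0.5689847  -0.18252687  0.085     ]
[ 0.52842395 -0.15281807  0.085     ]
```

View pics/w2c.png

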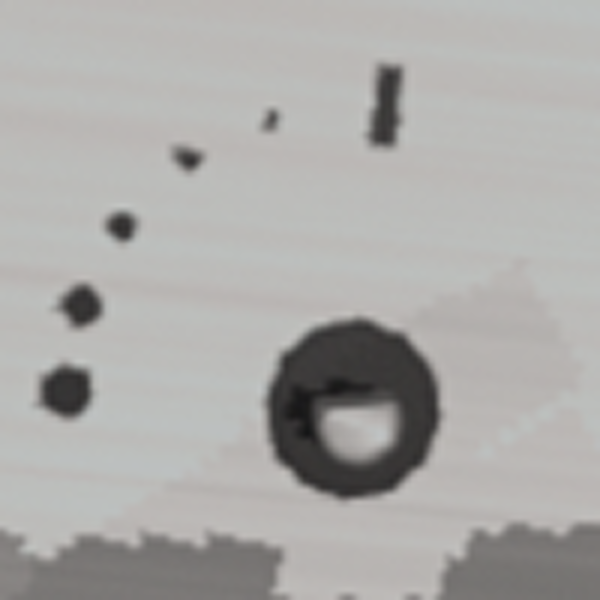

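Spindle at (335,163), about (0.534, −0.187, 0.104), with its flat facing up in the image, about 14° (valve ≈ 0.13). The largest dot is at the left, as expected. The knob is held straight, pointer up in the image. I'll look closer.

```bash
python3 -m pendant '[{"claw":0,"dx":0,"dy":0,"dz":-40,"twist":0},{"claw":0,"dx":0,"dy":3,"dz":-70,"twist":0},{"claw":0,"dx":0,"dy":3,"dz":-70,"twist":0},{"claw":0,"dx":0,"dy":3,"dz":-70,"twist":0},{"claw":0,"dx":0,"dy":3,"dz":-70,"twist":0}]'
python3 - <<'E'
from h import *
Pk=[];S=[]
for i in range(4):
    s=r.get_state(); K,W=w2c("wrist"); Rt=R.from_quat(s["eef_rot"]).as_matrix(); tp=np.array(s["tool_pos"])
    im,P,uv,b=cloud("wrist",(150,20,500,400))
    T=(P-tp)@Rt   # tool coords
    m=(abs(uv[:,0]-330)<45)&(uv[:,1]<240)&(P[:,2]>.099)&(P[:,2]<.110); t=T[m]*1000
    c,sz,a=cv2.minAreaRect(t[:,:2].astype(np.float32)); print("spindle tool",len(t),np.round(c,2),np.round(sz,2),round(a,2),t[:,2].mean().round(1),"circ",np.round(cv2.minEnclosingCircle(t[:,:2].astype(np.float32))[0],2), P[m].mean(0).round(4))
    # flat edge: max tool-x per tool-y bin
    ys=np.arange(t[:,1].min()+1,t[:,1].max()-1,.6); e=[(y,np.max(t[abs(t[:,1]-y)<.4,0])) for y in ys if (abs(t[:,1]-y)<.4).any()]
    e=np.array(e); print("edge slope deg",np.degrees(np.arctan(np.polyfit(e[:,0],e[:,1],1)[0])).round(1))
    m=(abs(uv[:,0]-320)<60)&(uv[:,1]>240)&(uv[:,1]<360); k=T[m]*1000
    S.append(k)
print(tp,2*np.degrees(np.arctan2(s["eef_rot"][1],s["eef_rot"][0])))
k=np.concatenate(S); h,e=np.histogram(k[:,2],bins=np.arange(-40,30,2)); print([(e[i],h[i]) for i in range(len(h)) if h[i]])
K,W=w2c("wrist"); cv2.imwrite("pics/w3.png",im); np.savez("pics/w3.npz",k=k)
E
```

```text
clock: 7.2
tool_pos: [0.4732, -0.1874, 0.1349]
eef_rot: [0.993, 0.114, 0.001, 0.001]
contact_force: [-0.6, -0.3, -0.4]
opening: 0.131
finger_force: 30.0
spindle tool 252 [58.   13.42] [9.61 6.79] 84.54 31.6 circ [59.19 13.28] [ 0.5334 -0.187   0.1035]
edge slope deg 5.3
spindle tool 253 [57.93 13.43] [9.65 6.92] 85.24 31.6 circ [59.18 13.31] [ 0.5333 -0.187   0.1035]
edge slope deg 5.2
spindle tool 253 [57.92 13.51] [9.62 6.97] 84.28 31.4 circ [59.25 13.45] [ 0.5333 -0.187   0.1035]
edge slope deg 5.8
spindle tool 252 [58.09 13.88] [9.62 6.99] 85.8 31.2 circ [59.29 13.77] [ 0.5333 -0.187   0.1035]
edge slope deg 4.7
[ 0.47298234 -0.18701875  0.13455781] 13.165699103973028
[(np.int64(-40), np.int64(882)), (np.int64(-38), np.int64(852)), (np.int64(-36), np.int64(831)), (np.int64(-34), np.int64(793)), (np.int64(-32), np.int64(793)), (np.int64(-30), np.int64(797)), (np.int64(-28), np.int64(876)), (np.int64(-26), np.int64(923)), (np.int64(-24), np.int64(1036)), (np.int64(-22), np.int64(6028)), (np.int64(-20), np.int64(2788)), (np.int64(-18), np.int64(972)), (np.int64(-16), np.int64(902)), (np.int64(-14), np.int64(833)), (np.int64(-12), np.int64(794)), (np.int64(-10), np.int64(775)), (np.int64(-8), np.int64(710)), (np.int64(-6), np.int64(720)), (np.int64(-4), np.int64(639)), (np.int64(-2), np.int64(540)), (np.int64(0), np.int64(445)), (np.int64(2), np.int64(4443)), (np.int64(4), np.int64(1963)), (np.int64(6), np.int64(831)), (np.int64(8), np.int64(594)), (np.int64(10), np.int64(554)), (np.int64(12), np.int64(573)), (np.int64(14), np.int64(530)), (np.int64(16), np.int64(507)), (np.int64(18), np.int64(231)), (np.int64(20), np.int64(1))]
```

Run:
```python
import numpy as np, cv2
from scipy.optimize import least_squares
k=np.load("pics/w3.npz")["k"]
s=k[(k[:,2]>1.5)&(k[:,2]<5)]; print(np.median(s[:,2]), s[:,:2].min(0),s[:,:2].max(0))
# outer rim: max radius per angle about guess
a=np.degrees(np.arctan2(s[:,1],s[:,0])); rim=np.array([s[m][np.argmax(np.hypot(*s[m,:2].T))][:2] for t in range(-85,86,5) for m in [abs(a-t)<2.5] if m.sum()>3])
f=least_squares(lambda p:np.hypot(rim[:,0]-p[0],rim[:,1]-p[1])-p[2],[0,0,23],loss="soft_l1"); print("free",f.x,len(rim))
f=least_squares(lambda p:np.hypot(rim[:,0]-p[0],rim[:,1]-p[1])-22.8,[0,0],loss="soft_l1"); print("fixed R",f.x)
b=k[(k[:,2]>-23)&(k[:,2]<-19)&(abs(k[:,1])<9)]; print("bar",b[:,:2].min(0),b[:,:2].max(0))
# bar side edges orientation
xs=np.arange(-5,14,1.); hi=[b[abs(b[:,0]-x)<.6,1].max() for x in xs]; lo=[b[abs(b[:,0]-x)<.6,1].min() for x in xs]
print("bar ang",np.degrees(np.polyfit(xs,hi,1)[0]),np.degrees(np.polyfit(xs,lo,1)[0]),np.mean(hi),np.mean(lo))
```

```text
3.292970648312191 [  6.31815417 -20.02445343] [23.99597874 21.69930201]
free [ 2.35088232  0.85068457 21.26729115] 28
fixed R [0.45514696 0.825198  ]
bar [-8.97559561 -8.94130035] [19.92304351  8.99924568]
bar ang 0.8294899031096462 -3.549895383652207 7.813405131448412 -6.340330902076939
```

```bash
python3 -m pendant '[{"claw":0,"dx":30,"dy":0,"dz":0,"twist":0.09},{"claw":0,"dx":59.7,"dy":1,"dz":0,"twist":0.09},{"claw":0,"dx":59.7,"dy":1,"dz":0,"twist":0.09},{"claw":0,"dx":59.7,"dy":1,"dz":-4,"twist":0.09},{"claw":0,"dx":59.7,"dy":1,"dz":-8,"twist":0.09},{"claw":0,"dx":59.7,"dy":1,"dz":-11,"twist":0.09},{"claw":0,"dx":59.7,"dy":1,"dz":-13,"twist":0.09},{"claw":0,"dx":59.7,"dy":1,"dz":-13,"twist":0.09}]'
```

```text
clock: 8.2
tool_pos: [0.5308, -0.1858, 0.1203]
eef_rot: [0.987, 0.159, -0.001, -0.0]
contact_force: [-2.3, 1.3, 5.4]
opening: 0.132
finger_force: 30.0
```

```bash
python3 -m pendant '[{"claw":0,"dx":0,"dy":0,"dz":-1,"twist":0},{"claw":0,"dx":0,"dy":0,"dz":-2,"twist":0},{"claw":0,"dx":0,"dy":0,"dz":-2,"twist":0},{"claw":0,"dx":0,"dy":0,"dz":-2,"twist":0}]'
python3 - <<'E'
from h import *
s=r.get_state();print(s["tool_pos"],s["contact_force"],s["moment"])
im,_=eyes.snapshot("wrist"); cv2.imwrite("pics/w4.png",im[150:400,170:470])
s=r.get_state();print(s["tool_pos"],s["contact_force"],s["moment"])
E
```

```text
clock: 8.6
tool_pos: [0.5322, -0.1858, 0.1181]
eef_rot: [0.987, 0.159, 0.0, 0.0]
contact_force: [-0.2, -0.8, -0.0]
opening: 0.133
finger_force: 30.0
[ 0.5322289  -0.18582078  0.11814009] [-0.18085541 -0.75436645 -0.02207514] [-0.24892881  0.05893993 -0.00644241]
[ 0.53220911 -0.18583138  0.11814859] [ 0.15006262 -1.07257256 -0.53214153] [-0.24773662  0.01179191 -0.01338954]
```

View pics/w4.png

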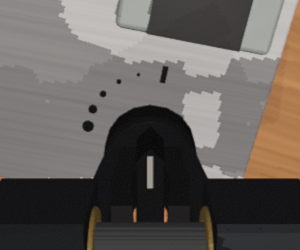

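The force is zero with the underside about 6 mm below the spindle tip, so the bore has engaged. I'll push home.

```bash
python3 -m pendant '[{"claw":0,"dx":0,"dy":0,"dz":-2,"twist":0},{"claw":0,"dx":0,"dy":0,"dz":-4,"twist":0},{"claw":0,"dx":0,"dy":0,"dz":-6,"twist":0},{"claw":0,"dx":0,"dy":0,"dz":-8,"twist":0},{"claw":0,"dx":0,"dy":0,"dz":-8,"twist":0},{"claw":0,"dx":0,"dy":0,"dz":-8,"twist":0}]'
```

```text
clock: 9.25
tool_pos: [0.5321, -0.1859, 0.11]
eef_rot: [0.987, 0.159, 0.0, 0.0]
contact_force: [2.1, -1.3, -2.4]
opening: 0.134
finger_force: 30.0
```

```bash
python3 -m pendant '[{"claw":0,"dx":0,"dy":0,"dz":-1,"twist":0},{"claw":0,"dx":0,"dy":0,"dz":-2,"twist":0},{"claw":0,"dx":0,"dy":0,"dz":-2,"twist":0},{"claw":0,"dx":0,"dy":0,"dz":-2,"twist":0}]'
python3 -m pendant '[{"claw":0,"dx":0,"dy":0,"dz":-1,"twist":0},{"claw":0,"dx":0,"dy":0,"dz":-2,"twist":0},{"claw":0,"dx":0,"dy":0,"dz":-2,"twist":0},{"claw":0,"dx":0,"dy":0,"dz":-2,"twist":0}]'
```

```text
clock: 9.65
tool_pos: [0.5321, -0.1859, 0.1087]
eef_rot: [0.987, 0.159, 0.0, 0.0]
contact_force: [0.5, -2.5, 5.7]
opening: 0.135
finger_force: 30.0
clock: 10.05
tool_pos: [0.5321, -0.1859, 0.1069]
eef_rot: [0.987, 0.159, 0.0, 0.0]
contact_force: [-0.5, -2.0, 7.1]
opening: 0.135
finger_force: 30.0
```

```bash
python3 -m pendant '[{"claw":0,"dx":0,"dy":0,"dz":-1,"twist":0},{"claw":0,"dx":0,"dy":0,"dz":-2,"twist":0},{"claw":0,"dx":0,"dy":0,"dz":-3,"twist":0},{"claw":0,"dx":0,"dy":0,"dz":-3,"twist":0},{"claw":0,"dx":0,"dy":0,"dz":-3,"twist":0}]' 40
```

```text
clock: 10.55
tool_pos: [0.5322, -0.1859, 0.1043]
eef_rot: [0.987, 0.159, 0.001, 0.0]
contact_force: [-0.0, -1.5, 8.7]
opening: 0.13
finger_force: 40.0
```

```bash
python3 -m pendant '[{"claw":0,"dx":0,"dy":0,"dz":-1,"twist":0},{"claw":0,"dx":0,"dy":0,"dz":-2,"twist":0},{"claw":0,"dx":0,"dy":0,"dz":-3,"twist":0},{"claw":0,"dx":0,"dy":0,"dz":-3,"twist":0}]' 40
```

```text
clock: 10.95
tool_pos: [0.5324, -0.186, 0.1036]
eef_rot: [0.987, 0.159, 0.001, 0.0]
contact_force: [-4.7, 1.5, 29.7]
opening: 0.133
finger_force: 40.0
```

```bash
python3 -m pendant '[{"claw":0,"dx":0,"dy":0,"dz":1,"twist":0.1},{"claw":0,"dx":0.1,"dy":0,"dz":1,"twist":0.2},{"claw":0,"dx":0.2,"dy":0,"dz":1,"twist":0.3},{"claw":0,"dx":0.3,"dy":0,"dz":1,"twist":0.4},{"claw":0,"dx":0.4,"dy":0,"dz":1,"twist":0.5},{"claw":0,"dx":0.4,"dy":0,"dz":1,"twist":0.5}]' 40
python3 -c "
from h import *
print(r.get_state()['moment'].round(3),r.get_state()['q'].round(2))"
```

```text
clock: 11.55
tool_pos: [0.5323, -0.1862, 0.1038]
eef_rot: [0.917, 0.399, 0.001, 0.0]
contact_force: [-3.0, -0.8, 22.6]
opening: 0.132
finger_force: 40.0
[-0.187  0.962  0.011] [ 0.15  0.82  0.17  1.87 -0.28  0.47 -0.22]
```

```bash
python3 -m pendant '[{"claw":0,"dx":0.1,"dy":0,"dz":0,"twist":0.1},{"claw":0,"dx":0.2,"dy":-0.1,"dz":0,"twist":0.2},{"claw":0,"dx":0.3,"dy":-0.2,"dz":0,"twist":0.3},{"claw":0,"dx":0.4,"dy":-0.3,"dz":0,"twist":0.4},{"claw":0,"dx":0.4,"dy":-0.3,"dz":0,"twist":0.5},{"claw":0,"dx":0.4,"dy":-0.3,"dz":0,"twist":0.6},{"claw":0,"dx":0.4,"dy":-0.3,"dz":0,"twist":0.6}]' 40
python3 -c "
from h import *
print(r.get_state()['moment'].round(3),r.get_state()['q'].round(2))"
```

```text
clock: 12.25
tool_pos: [0.5325, -0.1867, 0.1038]
eef_rot: [0.758, 0.652, 0.0, 0.001]
contact_force: [-3.9, -1.1, 23.5]
opening: 0.136
finger_force: 40.0
[-0.295  0.894 -0.023] [ 0.24  0.81  0.03  1.87 -0.05  0.47  0.15]
```

```bash
python3 -m pendant '[{"claw":0,"dx":0.1,"dy":0,"dz":0,"twist":0.1},{"claw":0,"dx":0.2,"dy":0,"dz":0,"twist":0.2},{"claw":0,"dx":0.3,"dy":-0.1,"dz":0,"twist":0.3},{"claw":0,"dx":0.3,"dy":-0.1,"dz":0,"twist":0.4},{"claw":0,"dx":0.3,"dy":-0.1,"dz":0,"twist":0.48},{"claw":0,"dx":0.3,"dy":-0.1,"dz":0,"twist":0.53},{"claw":0,"dx":0.3,"dy":-0.1,"dz":0,"twist":0.53}]' 40
python3 - <<'E'
from h import *
s=r.get_state();print(s['moment'].round(3),2*np.degrees(np.arctan2(s["eef_rot"][1],s["eef_rot"][0])))
K,W=w2c("wrist"); im,d=eyes.snapshot("wrist"); a=im[150:400,120:520]
t,_=eyes.snapshot("top"); b=cv2.resize(t[140:260,270:430],(400,300))
a=cv2.resize(a,(400,250)); cv2.imwrite("pics/w5.png",np.vstack([a,b]))
E
```

```text
clock: 12.95
tool_pos: [0.5331, -0.1862, 0.1038]
eef_rot: [0.561, 0.828, 0.0, 0.001]
contact_force: [-3.1, -0.7, 22.8]
opening: 0.133
finger_force: 40.0
[-0.12   0.865 -0.053] 111.7670057833399
```

View pics/w5.png

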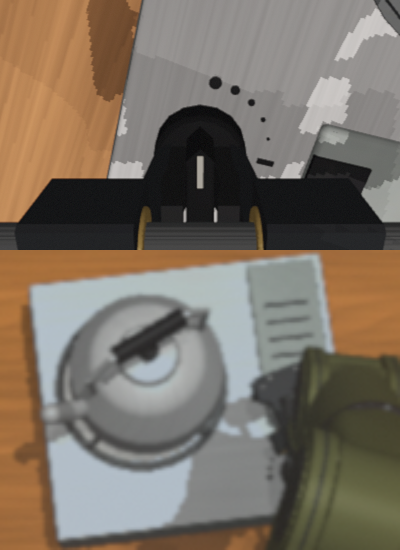

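The knob was gripped throughout, the pointer is just past the largest dot, it is pressed with about 23 N, and the kettle is in place. Handing in.

```bash
python3 -c "
from h import *
print(r.finish_job())"
```

```text
the job is handed in; nothing more can be done
None
```

The job is handed in, with no verdict shown: the knob is home on the spindle, pressed to its stop with about 23 N, turned to about the large-flame stop (valve estimated at 1.5 rad) and still gripped at 40 N; the kettle did not visibly move.

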